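Dry the nail brushes on the sill dryer

ROBOT

A 6-joint arm with a two-finger parallel gripper is mounted at the origin on the work surface. World frame = base frame: x ahead of the robot, y to its left, z up, the work surface at z = 0. Lengths are in mm, angles in rad, forces in N, time in s.
With the tool pointing down it reaches from about 275 to 1000 mm from the base axis. Payload 8.4 kg.
Tool frame: the origin (TCP) lies at the very end of the fingers, on their centre line; the grasp point (between the pads) lies 19 mm behind it; z points along the fingers, y is the direction in which the jaws open and shut (so a half turn about z gives the same grasp; the last joint's range is limited). The gripper opens to 85 mm and grips with 20 to 120 N. Pads are 22 mm wide; open, the fingers measure 114 mm over their backs; the gripper's body (76 mm by 85 mm) begins 54 mm behind the grasp point. The pads swing forward as they close: fully open they stand 13 mm farther back than shut.
Start: joints at [-1.344, 0.353, 1.633, -0, 1.155, -0.002], TCP at [141.754, -608.715, 231.281] pointing down, gripper open.
Joint ranges: [-2.63, 2.63], [-0.92, 2.1], [0.06, 2.66], [-1.3, 4.44], [0, 2.69], [-3.02, 3.02]. Speed limits (rad/s): [2.22, 2.22, 2.79, 3.14, 3.14, 3.14].

INTERFACE

Orientations are given as [roll, pitch, yaw] about the fixed x, y, z axes, in that order (R = Rz(yaw) Ry(pitch) Rx(roll)).
In Python, from rig import sense, grab_frame, get_calibration, sign_off, boxes_of, trace gives the robot as it stands.
- The arm moves only by the tool servo_tool, never from a script. Its argument "rows" is a list of rows, each a list of 3 entries, a list of its own where there are three numbers: the finger opening in mm, from 0 to 85.4, then the shift along the tool's x, y, z in mm, then the turn, a rotation vector about the tool's x, y, z in degrees. A call has 1 to 8 rows; each row shifts and turns the commanded pose from where the row before left it, along the tool's axes as they then stand; what a row does not reach is not made up. A row lasts 1/8 s, in which the tool goes at most 62.5 mm and 10.7 degrees, less where a joint would pass 70% of its speed; a pose out of reach is approached as far as the arm can. A call is refused whole if a number of a shift passes 62.5 or a number of a turn 10.7, either way. A call with a gripper value outside its range is refused whole. The fingers move at their own pace and stop on an object; "force" is the grip in N (left out, the last holds). Time passes only in rows, so rows that do not move let the fingers close. It gives the time, the measured TCP pose, the force and the opening at its end, in the units of the state.
- sense(): the state, without advancing time (a new reading comes with each control period).
- grab_frame(name): name is "scene" or "top" or "wrist"; returns the picture (420x560x3 uint8, blue, green, red); there is no depth.
- get_calibration(name): a dict with "intrinsics" (3x3 intrinsics, pixels), "k1" (the pictures are not rectified: a ray, as slopes to the right and down, at radius r is drawn at 1 + k1 r^2 times it, then the intrinsics apply), "world_to_cam" (4x4, takes a point from world to camera coordinates). Camera axes: x right, y down, z forward; pixel columns grow to the right and rows downward; lengths in mm; the calibration is good to about 2 mm. A picture is of the moment at which its call begins: read the wrist's pose just before it. get_calibration takes no time and is no camera call; for the wrist camera it gives the pose at the moment of the call.
- sign_off(): hands the job in, once; it reports no verdict.
Trained networks look in the newest picture that a camera, given by its name, has taken for a name from the list of things; names that differ only in an ending like _2 or _b are one class to them, and where a whole thing is asked for, a point or a joint stands for the part that bears it (a point fixed in the world has none). Each returns a list of dicts, best first, with "conf" (0 to 1); they miss things now and then, are a little off and sometimes report something else, mostly with a low value. They report only what shows in the picture. A call takes as long as a camera call. They do not tell look-alikes from the thing itself.
- boxes_of(camera, thing): "centre" ([x, y, z] in mm, in the coordinates of the camera as it stood for that picture, good to about 4 mm: the middle of the surface that is visible of it).
- trace(camera, thing): "mask" (420x560 bool, what is visible of it).
The state is a dict: "clock": time; "qpos": joint angles; "qvel": joint speeds; "joint_efforts": joint torques, N m; "eef_pos": TCP position; "tcp_rot": TCP orientation; "contact_force": force on the tool from outside, world axes, zero at the start; "wrist_torque": the same for the moment, N m; "opening": opening from 0.0 (shut) to 1.0 (fully open).
Only numpy, scipy, OpenCV 4.12 (cv2) and the standard library are available. Lean on these libraries where they do the work, as an engineer would, in place of code of your own. Each camera call takes 0.05 s, during which the arm holds its last target. There are 200 camera calls.

TASK

Get the drying stand going with the nail brushes in it: unscrew its round vent knob counter-clockwise, following it as it rises, until it stops fully open, and lay every nail brush on the sill flat in the teal drying tray, inside the rim and none on top of another (vent and brushes in either order). Then press the yellow, the blue and the green key fully down, one at a time in that order, without ever pressing the red stop key, and leave the other things on the sill where they are. Finish with the brushes still lying in the tray and the vent still fully open.

Things in the scene. Friction and masses are not known exactly. Their poses are not given: they have to be found in the camera images.
- dryer: The brush-drying stand, fixed, 270 mm (x) by 370 mm (y). Origin: centre of its footprint on the sill, z up; its -x side faces the robot. The -x half is the teal tray. The +x half (x = 5 to 135 mm) is a grey housing 45 mm high carrying the vent module and the key module, centred at x = 70 and y = +90 or -90 mm (which is where varies)
- tray (a point): centre of the teal drying tray's floor, axes as the stand's; at x = -65, z = 6 mm in the stand's frame. The floor reaches 65 mm either way in x and 175 mm in y; rim 10 mm high on the three outer sides, housing on the +x side. Four brushes fit side by side, lying along x at y = -120, -40, 40, 120 mm
- vent_grip (a point): Middle of the round black fluted vent knob (diameter 50 mm, 26 mm high, upright axis; the point rises with it). An orange line on top shows its turn. It sits on a rising 12 mm stem over a steel plate (top 51 mm above the sill); shut, its underside is 24 mm above that plate; a brass boss 32 mm across fills the lower 20 mm of that gap
- vent (a joint): turn of the vent knob in rad, 0 = shut (screwed down); turning counter-clockwise seen from above increases it and raises the knob 7 mm per rad; hard stop, fully open, at 5.8 rad (knob 41 mm higher). It starts between 0 and 0.5, turns stiffly (about 0.06 N m) and stays where it is left
- key_yellow_top (a point): centre of the top of the yellow round key (diameter 28 mm, on a grey collar 44 mm across) on the black key module; four keys in a 52 by 54 mm square, colours in varying order; z up
- key_yellow (a joint): travel of the yellow key in m: 0 up, 0.006 fully down (straight down, springs back; about 1.5 N to start, 5 N fully down)
- key_blue_top (a point): centre of the top of the blue round key (diameter 28 mm, on a grey collar 44 mm across) on the black key module; four keys in a 52 by 54 mm square, colours in varying order; z up
- key_blue (a joint): travel of the blue key in m: 0 up, 0.006 fully down (straight down, springs back; about 1.5 N to start, 5 N fully down)
- key_green_top (a point): centre of the top of the green round key (diameter 28 mm, on a grey collar 44 mm across) on the black key module; four keys in a 52 by 54 mm square, colours in varying order; z up
- key_green (a joint): travel of the green key in m: 0 up, 0.006 fully down (straight down, springs back; about 1.5 N to start, 5 N fully down)
- key_red_top (a point): centre of the top of the red round key (diameter 28 mm, on a grey collar 44 mm across) on the black key module; four keys in a 52 by 54 mm square, colours in varying order; z up ; this is the stop key, not to be pressed
- key_red (a joint): travel of the red key in m: 0 up, 0.006 fully down (straight down, springs back; about 1.5 N to start, 5 N fully down)
- brush1: A grey nail brush with white bristles, may be absent (None). 92 mm long (its x), 34 mm wide (y), 36 mm high (z); bristles in the lower 17 mm (30 mm wide), grey back in the upper 19 mm. Origin: its middle, 18 mm above its underside. About 90 g, starts on the sill bristles down
- brush2: A grey nail brush with white bristles, may be absent (None). 92 mm long (its x), 34 mm wide (y), 36 mm high (z); bristles in the lower 17 mm (30 mm wide), grey back in the upper 19 mm. Origin: its middle, 18 mm above its underside. About 90 g, starts on the sill bristles down
- brush3: A grey nail brush with white bristles, may be absent (None). 92 mm long (its x), 34 mm wide (y), 36 mm high (z); bristles in the lower 17 mm (30 mm wide), grey back in the upper 19 mm. Origin: its middle, 18 mm above its underside. About 90 g, starts on the sill bristles down
- brush4: A grey nail brush with white bristles, may be absent (None). 92 mm long (its x), 34 mm wide (y), 36 mm high (z); bristles in the lower 17 mm (30 mm wide), grey back in the upper 19 mm. Origin: its middle, 18 mm above its underside. About 90 g, starts on the sill bristles down
- dispenser: Bystander, not to be disturbed: empty stainless push dispenser with chrome pump, 70 mm diameter, 198 mm high. Loose. Origin: centre of its underside
- sugar_bowl: Bystander, not to be disturbed: lidded ceramic sugar bowl, 104 mm diameter, 99 mm high. Loose. Origin: centre of its underside
- coaster: Bystander, not to be disturbed: bamboo coaster, 92 mm diameter, 8 mm thick. Loose. Origin: centre of its underside
- whisk: Bystander, not to be disturbed: small steel whisk lying flat along its x, 204 mm long, 44 mm high. Loose. Origin: centre of its underside
- tumbler: Bystander, not to be disturbed: blue ceramic tumbler, 72 mm diameter, 100 mm high. Loose. Origin: centre of its underside
- soap_dish: Bystander, not to be disturbed: white soap dish with yellow sponge, 80 by 120 mm, 32 mm high. Loose. Origin: centre of its underside
Things that resemble listed ones, but are neither listed nor needed, are in the scene too. What is shaped like the brush1 but purple is not meant.

How it is judged:
By the outcome, as a careful person would: the job done as asked, in the order asked, and still so for the second after the job is handed in, with the robot touching nothing.
Of brush1, brush2, brush3, brush4 only 2 to 4 are there at a start; the rules pass over those that are not, and their reading is None.
At some moment in a run one of brush1, brush2, brush3, brush4 may be knocked a few centimetres aside while the robot is not near it.
Once in a run the grip may slacken for a moment while it holds something.
It also fails if it takes over 210 s, if anything falls off the work surface, if the arm or the gripper's body presses on something with over 40 N, if the wrist force passes 120 N, or if a joint passes its speed limit or range.

## Working session

There is one attempt and no reset: what is moved stays moved. The work goes in short steps, Python scripts to look and compute and a tool call to move; the robot and the scene stay as the last step left them, time stands still between calls to the robot, and variables do not carry over. Pictures are saved under pics/ and viewed, about 12 in all and at most 16, crops included, and the job is handed in when it is done.

Besides the shell and the picture viewer there is one more tool, called after ">>>" as name([rows], argument=value, ...), one row to a line, values as JSON. servo_tool: Moves the arm, as the interface text tells. Its arguments: {"type":"object","properties":{"rows":{"type":"array","items":{"type":"array"}},"force":{"type":"number"}},"required":["rows"]}

```bash
mkdir -p pics
cat > h.py <<'E'
import numpy as np, cv2
from rig import *
def cam2w(name,p,cal=None):
    cal=cal or get_calibration(name); T=np.linalg.inv(np.array(cal["world_to_cam"])); return (T@np.append(p,1))[:3]
def proj(cal,P):
    p=(np.array(cal["world_to_cam"])@np.append(P,1))[:3]; x,y=p[0]/p[2],p[1]/p[2]; s=1+cal["k1"]*(x*x+y*y)
    return (np.array(cal["intrinsics"])@[x*s,y*s,1])[:2]
def pix2w(cal,u,v,z):
    K=np.array(cal["intrinsics"]); d=np.array([(u-K[0,2])/K[0,0],(v-K[1,2])/K[1,1]]); x=d.copy()
    for _ in range(20): x=d/(1+cal["k1"]*(x@x))
    T=np.linalg.inv(np.array(cal["world_to_cam"])); r=T[:3,:3]@np.append(x,1); o=T[:3,3]
    return o+r*(z-o[2])/r[2]
def maskquad(cal,mask,z):
    c=max(cv2.findContours(mask.astype(np.uint8),0,1)[0],key=cv2.contourArea)[:,0,:]
    W=np.array([pix2w(cal,u,v,z)[:2] for u,v in c],np.float32)
    return cv2.minAreaRect(W)
E
python3 - <<'E'
from h import *
s=sense(); print(s)
for n in ("top","scene"):
    im=grab_frame(n); cv2.imwrite(f"pics/{n}0.png",im); cal=get_calibration(n)
    for t in ["dryer","brush1","vent_grip","key_yellow_top","key_blue_top","key_green_top","key_red_top","dispenser","sugar_bowl","coaster","whisk","tumbler","soap_dish"]:
        for d in boxes_of(n,t)[:6]:
            w=cam2w(n,d["centre"],cal); print(n,t,round(d["conf"],2),w.round(),proj(cal,w).round())
    print(np.linalg.inv(np.array(cal["world_to_cam"]))[:3,3].round())
E
```

```text
{'clock': 0.0, 'qpos': array([-1.34437848e+00,  3.53615909e-01,  1.63414829e+00, -8.13605444e-06,
        1.15517782e+00, -2.41288546e-03]), 'qvel': array([ 0.00053795, -0.00127521, -0.0012494 ,  0.00102669, -0.00206816,
       -0.00200058]), 'joint_efforts': array([ 2.92305034e-03, -6.05246258e+01, -3.42063296e+01,  9.55900873e-05,
        9.47721797e-03, -1.61426482e-05]), 'eef_pos': array([ 141.65734703, -608.24721908,  230.5757485 ]), 'tcp_rot': array([-3.14024327e+00,  4.18307048e-06,  2.28834021e-01]), 'contact_force': array([0.26952896, 0.16598447, 0.39190182]), 'wrist_torque': array([0.05512587, 0.0013409 , 0.00663305]), 'opening': 0.9992997263796078}
top dryer 0.97 [461. 179.   4.] [215. 240.]
top dryer 0.3 [ 573. -157.   36.] [344. 199.]
top brush1 0.93 [ 444. -163.   37.] [347. 249.]
top brush1 0.91 [ 571. -157.   35.] [344. 199.]
top brush1 0.87 [751. -42.  36.] [301. 131.]
top brush1 0.85 [ 421. -291.   37.] [396. 258.]
top brush1 0.8 [ 576. -296.   34.] [397. 199.]
top brush1 0.31 [610. 459.  11.] [113. 182.]
top vent_grip 0.9 [563. 270. 101.] [173. 196.]
top vent_grip 
[... 1089 characters left out ...]
7. 267.]
scene vent_grip 0.77 [566. 275. 100.] [350. 274.]
scene vent_grip 0.52 [ 580. -158.   35.] [222. 197.]
scene key_yellow_top 0.18 [ 535. -469.    8.] [164. 140.]
scene key_blue_top 0.23 [ 284. -288.   28.] [258. 118.]
scene key_green_top 0.66 [598. 116.  76.] [291. 250.]
scene key_red_top 0.65 [550. 120.  73.] [304. 239.]
scene dispenser 0.76 [470. 491. 135.] [452. 295.]
scene sugar_bowl 0.73 [ 792. -188.   73.] [157. 234.]
scene coaster 0.56 [ 532. -467.    6.] [165. 140.]
scene coaster 0.47 [599.  68.  75.] [277. 240.]
scene whisk 0.72 [ 283. -287.   28.] [259. 118.]
scene tumbler 0.8 [777.  87.  56.] [236. 296.]
scene soap_dish 0.62 [623. 467.  15.] [397. 353.]
[1027.  471. 1170.]
```

Run:
```python
from h import *
im=cv2.imread("pics/top0.png"); cv2.imwrite("pics/top0c.png",cv2.resize(im[90:340,60:480],(800,476),interpolation=cv2.INTER_CUBIC))
# masks from top
grab_frame("top"); cal=get_calibration("top")
for d in trace("top","brush1"):
    if d["conf"]<.3: continue
    m=d["mask"]; (c,sz,a)=maskquad(cal,m,36); v,u=np.nonzero(m)
    print(round(d["conf"],2),np.round(c),np.round(sz),round(a,1),u.mean().round(),v.mean().round(), im[m].mean(0).round())
for d in trace("top","dryer")[:1]:
    m=d["mask"];print(maskquad(cal,m,10), m.sum())
```

```text
0.88 [ 573. -156.] [36. 93.] 83.5 344.0 199.0 [68. 68. 66.]
0.75 [752. -40.] [36. 96.] 57.9 300.0 131.0 [82. 38. 65.]
0.7 [ 577. -298.] [41. 98.] 71.3 399.0 198.0 [70. 70. 69.]
0.58 [ 438. -164.] [36. 92.] 0.9 347.0 251.0 [85. 43. 69.]
((498.66619873046875, 184.94772338867188), (276.1896057128906, 381.08343505859375), 1.7457183599472046) 10627
```

View pics/top0c.png

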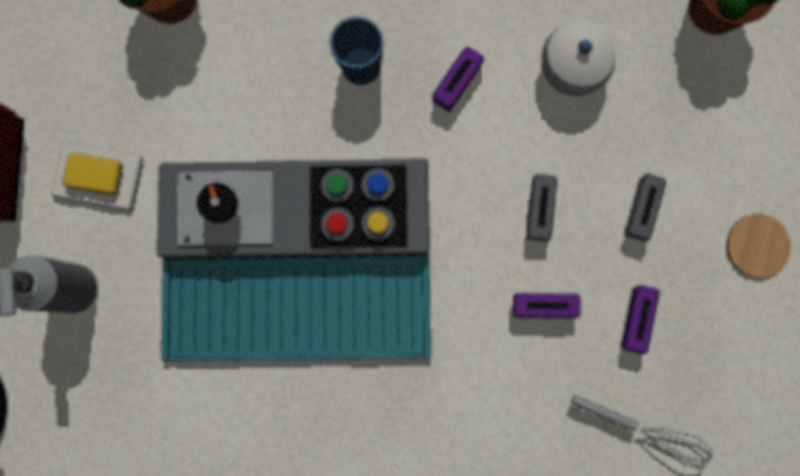

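The crop (top view, +x up, +y left) shows two grey brushes at crop pixels (542,207) and (646,207). The purple look-alikes at (547,305), (641,320) and (458,78) are not meant. Knob is at (216,203). Keys: green (337,184), blue (378,184), red (337,223), yellow (378,223).

```bash
cat >> h.py <<'E'
def plan(x,y,z,yaw_deg=None):
    "tool-frame shift (axes as they stand now) and the tool-z turn in degrees"
    from scipy.spatial.transform import Rotation as R
    s=sense(); r=R.from_euler("xyz",s["tcp_rot"]); d=r.inv().apply(np.array([x,y,z])-s["eef_pos"])
    yaw=np.degrees(s["tcp_rot"][2]); 
    q6=s["qpos"][5]; q1t=np.arctan2(y,x)
    out=f"t={s['clock']:.1f} at {s['eef_pos'].round(1)} yaw {yaw:.1f} shift {d.round(1)} n40={np.linalg.norm(d)/40:.1f}"
    if yaw_deg is not None:
        t=(yaw-yaw_deg+180)%360-180
        out+=f" turn {t:.1f} (or {t-np.sign(t)*360:.1f}); q6 after {np.degrees(q1t)+90-yaw_deg:.0f} (+-360k, lim 173), tilt {np.degrees(s['tcp_rot'][:2]).round(1)}"
    print(out)
E
python3 - <<'E'
from h import *
plan(575,-225,300,-6.5)
im=cv2.imread("pics/scene0.png"); cv2.imwrite("pics/scene0b.png",cv2.resize(im,(800,600)))
E
```

```text
t=1.6 at [ 141.8 -608.7  231.3] yaw 13.1 shift [ 509.  -275.5  -68.7] n40=14.6 turn 19.6 (or -340.4); q6 after 75 (+-360k, lim 173), tilt [-180.    0.]
```

View pics/scene0b.png

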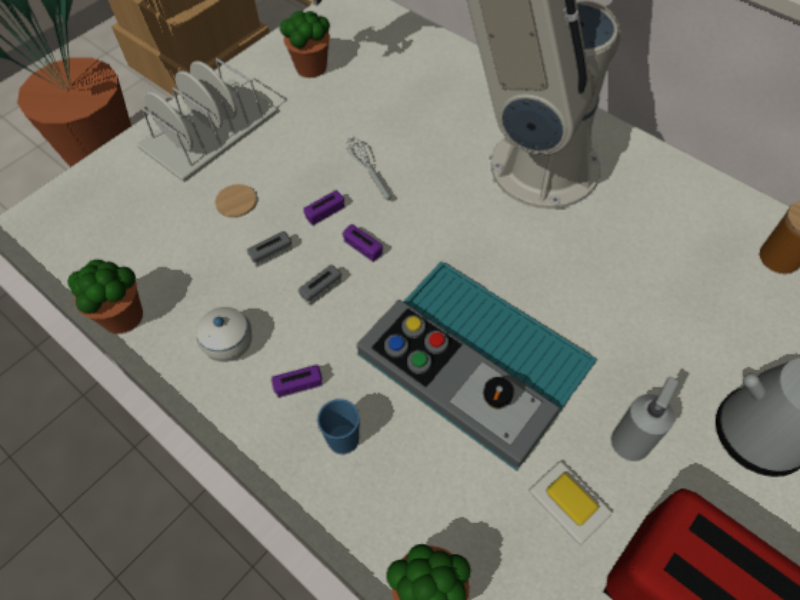

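The scene view agrees: two grey brushes, at (270,247) and (320,283), plus three purple decoys. Moving above the two grey ones.

>>> servo_tool([
  [85, [36, -19.7, -4.9], [0, 0, 0]],
  [85, [36, -19.7, -4.9], [0, 0, 0]],
  [85, [36, -19.7, -4.9], [0, 0, 0]],
  [85, [36, -19.7, -4.9], [0, 0, 0]],
  [85, [36, -19.7, -4.9], [0, 0, 0]],
  [85, [36, -19.7, -4.9], [0, 0, 0]],
  [85, [36, -19.7, -4.9], [0, 0, 0]],
  [85, [36, -19.7, -4.9], [0, 0, 0]],
], force=50)

```text
clock: 2.55
eef_pos: [387.4, -389.0, 270.8]
tcp_rot: [3.141, -0.0, 0.229]
contact_force: [0.3, 0.6, -1.0]
opening: 0.996
```

>>> servo_tool([
  [85, [36, -19.7, -4.9], [0, 0, 0]],
  [85, [36, -19.7, -4.9], [0, 0, 0]],
  [85, [36, -19.7, -4.9], [0, 0, 0]],
  [85, [36, -19.7, -4.9], [0, 0, 0]],
  [85, [36, -19.7, -4.9], [0, 0, 0]],
  [85, [36, -19.7, -4.9], [0, 0, 0]],
  [85, [0, 0, 0], [0, 0, 9.8]],
  [85, [0, 0, 0], [0, 0, 9.8]],
])

```text
clock: 3.55
eef_pos: [570.5, -225.2, 299.8]
tcp_rot: [-3.142, 0.0, -0.118]
contact_force: [0.5, -0.3, -0.6]
opening: 0.993
```

```bash
cat > look.py <<'E'
from h import *
import sys
plan(575,-225,300,-6.5)
cal=get_calibration("wrist"); im=grab_frame("wrist"); cv2.imwrite(f"pics/{sys.argv[1]}.png",im)
for d in trace("wrist","brush1"):
    if d["conf"]<.3: continue
    m=d["mask"]; (c,sz,a)=maskquad(cal,m,36); v,u=np.nonzero(m)
    b=cv2.boxPoints((c,sz,a)); e=max(b[1]-b[0],b[2]-b[1],key=np.linalg.norm); print(round(d["conf"],2),np.round(c,1),np.round(sz),"long dir",np.degrees(np.arctan2(e[1],e[0])).round(1),u.mean().round(),v.mean().round(), im[m].mean(0).round())
for d in boxes_of("wrist","brush1"): print(round(d["conf"],2),cam2w("wrist",d["centre"],cal).round(1))
E
python3 look.py w1
```

```text
t=3.5 at [ 570.5 -225.2  299.8] yaw -6.7 shift [ 4.5 -0.7 -0.2] n40=0.1 turn -0.2 (or 359.8); q6 after 75 (+-360k, lim 173), tilt [-180.    0.]
0.89 [ 448.4 -164.7] [49. 93.] long dir -87.8 250.0 263.0 [91. 44. 74.]
0.87 [ 580.3 -301. ] [39. 93.] long dir -17.2 336.0 163.0 [72. 73. 71.]
0.71 [752.6 -48. ] [47. 92.] long dir -32.5 117.0 47.0 [71. 32. 57.]
0.59 [ 576.1 -159.9] [35. 91.] long dir -5.8 232.0 178.0 [69. 70. 68.]
0.58 [ 431.4 -292. ] [39. 98.] long dir -11.8 336.0 264.0 [84. 39. 67.]
0.94 [745.9 -45.6  36.9]
0.75 [ 449.1 -164.5   34.8]
0.72 [ 584.6 -303.3   30.7]
0.59 [ 432.1 -288.4   36.3]
0.56 [ 580.1 -158.4   37.2]
0.34 [546.9  62.1  74. ]
```

View pics/w1.png

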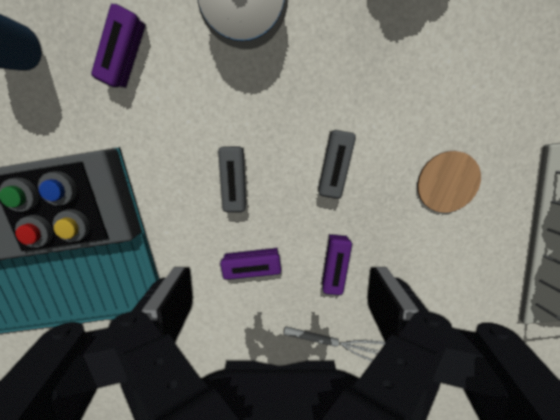

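View shows both grey brushes at (232,178) and (336,163), purple ones elsewhere. Descending on the first grey (576,-159).

>>> servo_tool([
  [85, [-0.4, -11, 40], [0, 0, 0]],
  [85, [-0.4, -11, 40], [0, 0, 0]],
  [85, [-0.4, -11, 40], [0, 0, 0]],
  [85, [-0.4, -11, 40], [0, 0, 0]],
  [85, [-0.4, -11, 40], [0, 0, 0]],
  [85, [-0.4, -11, 40], [0, 0, 0]],
  [85, [0, 0, 26], [0, 0, 0]],
  [85, [0, 0, 26], [0, 0, 0]],
])

```text
clock: 4.7
eef_pos: [575.1, -159.9, 6.9]
tcp_rot: [-3.142, 0.0, -0.109]
contact_force: [-0.8, -1.6, 0.2]
opening: 0.99
```

>>> servo_tool([
  [20, [0, 0, 0], [0, 0, 0]],
  [20, [0, 0, 0], [0, 0, 0]],
  [20, [0, 0, 0], [0, 0, 0]],
  [20, [0, 0, 0], [0, 0, 0]],
  [20, [0, 0, 0], [0, 0, 0]],
  [20, [0, 0, 0], [0, 0, 0]],
  [20, [0, 0, 0], [0, 0, 0]],
  [20, [0, 0, 0], [0, 0, 0]],
])

```text
clock: 5.7
eef_pos: [576.2, -160.3, 9.4]
tcp_rot: [3.141, -0.002, -0.113]
contact_force: [-0.5, -0.7, 6.3]
opening: 0.385
```

>>> servo_tool([
  [20, [0, 0, -25], [0, 0, 0]],
  [20, [0, 0, -40], [0, 0, 0]],
  [20, [0, 0, -40], [0, 0, 0]],
  [20, [0, 0, -40], [0, 0, 0]],
  [20, [0, 0, 0], [0, 0, 0]],
  [20, [0, 0, 0], [0, 0, 0]],
])

```text
clock: 6.45
eef_pos: [574.7, -159.9, 152.7]
tcp_rot: [-3.142, 0.0, -0.113]
contact_force: [-0.6, -0.9, -0.7]
opening: 0.386
```

Run:
```python
from h import *
plan(433,137,150,1.7)
grab_frame("top");cal=get_calibration("top")
for k in ["vent_grip","key_yellow_top","key_blue_top","key_green_top","key_red_top","dryer"]:
    for d in trace("top",k)[:2]:
        m=d["mask"]; v,u=np.nonzero(m); z={"vent_grip":102,"dryer":10}.get(k,75); print(k,round(d["conf"],2),pix2w(cal,u.mean(),v.mean(),z).round(1),m.sum(), np.round(maskquad(cal,m,z)[2],1))
```

```text
t=6.5 at [ 574.7 -159.9  152.7] yaw -6.5 shift [-174.4 -279.     2.7] n40=8.2 turn -8.2 (or 351.8); q6 after 106 (+-360k, lim 173), tilt [-180.    0.]
vent_grip 0.92 [561.2 267.9 102. ] 377 1.0
key_yellow_top 0.39 [542.1  63.8  75. ] 100 1.3
key_yellow_top 0.17 [592.  120.1  75. ] 93 1.7
key_blue_top 0.43 [ 521.6 -444.6   75. ] 784 1.1
key_green_top 0.49 [593.9  65.   75. ] 70 1.3
key_red_top 0.68 [540.4 117.7  75. ] 99 1.1
dryer 0.7 [469.1 179.5  10. ] 10680 2.0
```

>>> servo_tool([
  [20, [-21, -27.3, 0], [0, 0, 0]],
  [20, [-21, -27.3, 0], [0, 0, 0]],
  [20, [-21, -27.3, 0], [0, 0, 0]],
  [20, [-21, -27.3, 0], [0, 0, 0]],
  [20, [-21, -27.3, 0], [0, 0, 0]],
  [20, [-21, -27.3, 0], [0, 0, 0]],
  [20, [-21, -27.3, 0], [0, 0, 0]],
  [20, [-21, -27.3, 0], [0, 0, 0]],
])

```text
clock: 7.8
eef_pos: [432.3, 76.9, 152.8]
tcp_rot: [-3.142, 0.0, -0.113]
contact_force: [1.3, 0.8, -0.9]
opening: 0.388
```

>>> servo_tool([
  [20, [0, 0, 10], [0, 0, -8.4]],
  [20, [0, 0, 30], [0, 0, 0]],
  [20, [0, 0, 30], [0, 0, 0]],
  [20, [0, 0, 0], [0, 0, 0]],
])

```text
clock: 8.3
eef_pos: [431.3, 75.8, 81.4]
tcp_rot: [3.141, 0.004, 0.033]
contact_force: [-0.5, -1.0, -0.5]
opening: 0.388
```

Run:
```python
from h import *
plan(433,76,15,1.9)
cal=get_calibration("top");cv2.imwrite("pics/t2.png",cv2.resize(grab_frame("top")[130:310,150:430],(784,504)))
for d in trace("top","brush1"):
    m=d["mask"]; im=0; c,sz,a=maskquad(cal,m,36); print(round(d["conf"],2),np.round(c),np.round(sz),round(a))
```

```text
t=8.3 at [431.3  75.8  81.4] yaw 1.9 shift [ 2.  -0.2 66.4] n40=1.7 turn 0.0 (or -360.0); q6 after 98 (+-360k, lim 173), tilt [180.    0.2]
0.96 [ 439. -163.] [33. 90.] 1
0.87 [ 423. -289.] [40. 91.] 78
0.78 [ 577. -299.] [ 44. 100.] 76
0.78 [752. -40.] [35. 95.] 57
```

View pics/t2.png

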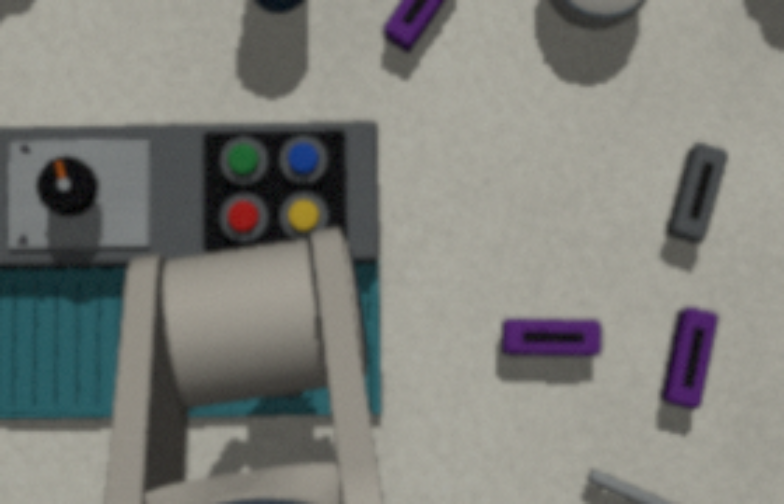

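>>> servo_tool([
  [20, [0, 0, 30], [0, 0, 0]],
  [20, [0, 0, 25], [0, 0, 0]],
  [20, [0, 0, 8], [0, 0, 0]],
  [20, [0, 0, 3], [0, 0, 0]],
  [20, [0, 0, 0], [0, 0, 0]],
])

```text
clock: 9.02
eef_pos: [433.6, 76.2, 17.7]
tcp_rot: [-3.141, -0.001, 0.033]
contact_force: [-0.4, -0.4, -1.4]
opening: 0.39
```

>>> servo_tool([
  [60, [0, 0, 0], [0, 0, 0]],
  [60, [0, 0, 0], [0, 0, 0]],
  [60, [0, 0, 0], [0, 0, 0]],
  [60, [0, 0, 0], [0, 0, 0]],
  [60, [0, 0, -20], [0, 0, 0]],
  [60, [0, 0, -40], [0, 0, 0]],
  [80, [0, 0, -50], [0, 0, 0]],
  [85, [0, 0, -50], [0, 0, 0]],
])

```text
clock: 10.02
eef_pos: [432.5, 76.0, 178.3]
tcp_rot: [3.142, 0.0, 0.033]
contact_force: [1.3, 0.1, 0.1]
opening: 0.997
```

Run:
```python
from h import *
plan(577,-299,150,-17.5)
```

```text
t=10.0 at [432.5  76.  178.3] yaw 1.9 shift [131.9 379.6  28.3] n40=10.1 turn 19.4 (or -340.6); q6 after 80 (+-360k, lim 173), tilt [180.   0.]
```

>>> servo_tool([
  [85, [13.2, 38, 0], [0, 0, 0]],
  [85, [13.2, 38, 0], [0, 0, 0]],
  [85, [13.2, 38, 0], [0, 0, 0]],
  [85, [13.2, 38, 0], [0, 0, 0]],
  [85, [13.2, 38, 0], [0, 0, 0]],
  [85, [13.2, 38, 0], [0, 0, 0]],
  [85, [13.2, 38, 0], [0, 0, 0]],
  [85, [13.2, 38, 0], [0, 0, 0]],
])

```text
clock: 11.02
eef_pos: [548.7, -225.5, 176.7]
tcp_rot: [-3.141, 0.0, 0.033]
contact_force: [-0.1, 0.2, -0.1]
opening: 0.995
```

>>> servo_tool([
  [85, [13.2, 38, 0], [0, 0, 0]],
  [85, [13.2, 38, 0], [0, 0, 0]],
  [85, [0, 0, 0], [0, 0, 9.7]],
  [85, [0, 0, 0], [0, 0, 9.7]],
  [85, [0, 0, 0], [0, 0, 0]],
])

```text
clock: 11.65
eef_pos: [577.2, -299.3, 176.5]
tcp_rot: [-3.141, 0.001, -0.304]
contact_force: [0.6, 0.0, -0.7]
opening: 0.993
```

```bash
python3 look.py w2
python3 - <<'E'
from h import *
plan(577,-299,8,-17.5)
grab_frame("top");cal=get_calibration("top")
for d in trace("top","brush1"):
    m=d["mask"]; c,sz,a=maskquad(cal,m,36); print(round(d["conf"],2),np.round(c),np.round(sz),round(a))
E
```

```text
t=11.7 at [ 577.2 -299.3  176.5] yaw -17.4 shift [ -24.5  -70.3 -123.5] n40=3.6 turn -10.9 (or 349.1); q6 after 75 (+-360k, lim 173), tilt [-180.    0.]
0.79 [ 436.1 -295.4] [ 34. 103.] long dir -14.5 316.0 319.0 [70. 30. 55.]
0.63 [ 580.5 -303.1] [35. 90.] long dir -16.3 283.0 195.0 [65. 66. 64.]
0.81 [ 452.7 -175.3   33.9]
0.7 [473.8  84.1  33.9]
0.6 [ 580.9 -307.6   34.7]
0.57 [ 438.2 -294.9   35.6]
t=11.8 at [ 577.4 -299.2  176.8] yaw -17.3 shift [ -0.4  -0.  168.8] n40=4.2 turn 0.2 (or -359.8); q6 after 80 (+-360k, lim 173), tilt [-180.    0.]
0.93 [430.  77.] [89. 33.] 2
0.61 [752. -40.] [35. 98.] 59
0.56 [ 439. -163.] [33. 90.] 1
0.56 [ 424. -290.] [42. 95.] 76
```

View pics/w2.png

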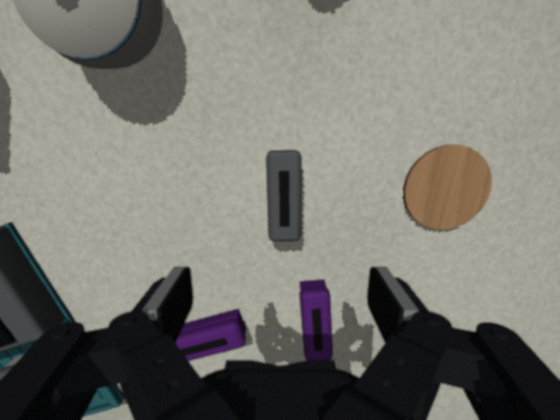

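Wrist view: grey brush B at (284,195), aligned with the fingers. Brush A lies in the tray at (430,77). Grasping B.

>>> servo_tool([
  [85, [0.5, 1, 40], [0, 0, 0]],
  [85, [0.5, 1, 40], [0, 0, 0]],
  [85, [0, 0, 40], [0, 0, 0]],
  [85, [0, 0, 30], [0, 0, 0]],
  [85, [0, 0, 17], [0, 0, 0]],
  [85, [0, 0, 0], [0, 0, 0]],
])

```text
clock: 12.65
eef_pos: [577.3, -301.2, 9.0]
tcp_rot: [-3.141, 0.002, -0.305]
contact_force: [0.1, -0.3, 0.2]
opening: 1.0
```

>>> servo_tool([
  [20, [0, 0, 0], [0, 0, 0]],
  [20, [0, 0, 0], [0, 0, 0]],
  [20, [0, 0, 0], [0, 0, 0]],
  [20, [0, 0, 0], [0, 0, 0]],
  [20, [0, 0, 0], [0, 0, 0]],
  [20, [0, 0, 0], [0, 0, 0]],
  [20, [0, 0, 0], [0, 0, 0]],
  [20, [0, 0, 0], [0, 0, 0]],
])

```text
clock: 13.65
eef_pos: [578.6, -301.9, 11.1]
tcp_rot: [3.141, -0.002, -0.305]
contact_force: [-0.7, 1.0, 5.7]
opening: 0.386
```

>>> servo_tool([
  [20, [0, 0, -25], [0, 0, 0]],
  [20, [0, 0, -40], [0, 0, 0]],
  [20, [0, 0, -40], [0, 0, 0]],
  [20, [0, 0, -40], [0, 0, 0]],
  [20, [0, 0, 0], [0, 0, 0]],
])

```text
clock: 14.28
eef_pos: [579.9, -302.6, 158.9]
tcp_rot: [3.14, -0.007, -0.305]
contact_force: [-0.1, 0.0, -0.6]
opening: 0.39
```

Run:
```python
from h import *
plan(429,196,150,1.9)
```

```text
t=14.3 at [ 579.9 -302.6  158.9] yaw -17.5 shift [-293.8 -430.2    6.5] n40=13.0 turn -19.4 (or 340.6); q6 after 113 (+-360k, lim 173), tilt [179.9  -0.4]
```

>>> servo_tool([
  [20, [-21, -30.7, 0], [0, 0, 0]],
  [20, [-21, -30.7, 0], [0, 0, 0]],
  [20, [-21, -30.7, 0], [0, 0, 0]],
  [20, [-21, -30.7, 0], [0, 0, 0]],
  [20, [-21, -30.7, 0], [0, 0, 0]],
  [20, [-21, -30.7, 0], [0, 0, 0]],
  [20, [-21, -30.7, 0], [0, 0, 0]],
  [20, [-21, -30.7, 0], [0, 0, 0]],
])

```text
clock: 15.28
eef_pos: [490.3, -15.7, 154.1]
tcp_rot: [3.141, 0.001, -0.305]
contact_force: [0.2, 0.3, -0.8]
opening: 0.388
```

>>> servo_tool([
  [20, [-21, -30.7, 0], [0, 0, 0]],
  [20, [-21, -30.7, 0], [0, 0, 0]],
  [20, [-21, -30.7, 0], [0, 0, 0]],
  [20, [-21, -30.7, 0], [0, 0, 0]],
  [20, [-21, -30.7, 0], [0, 0, 0]],
  [20, [-21, -30.7, 0], [0, 0, 0]],
  [20, [0, 0, 0], [0, 0, -9.7]],
  [20, [0, 0, 0], [0, 0, -9.7]],
])

```text
clock: 16.27
eef_pos: [425.7, 197.0, 154.0]
tcp_rot: [3.141, 0.001, 0.04]
contact_force: [0.0, -0.2, -1.0]
opening: 0.389
```

Run:
```python
from h import *
s=sense(); print(s["opening"]); plan(429,196,17,1.9)
```

```text
0.3892188269702729
t=16.3 at [425.7 197.  154. ] yaw 2.3 shift [  3.4   1.1 137. ] n40=3.4 turn 0.4 (or -359.6); q6 after 113 (+-360k, lim 173), tilt [1.8e+02 1.0e-01]
```

>>> servo_tool([
  [20, [2, 0, 40], [0, 0, 0]],
  [20, [1, 0, 40], [0, 0, 0]],
  [20, [0, 0, 35], [0, 0, 0]],
  [20, [0, 0, 14], [0, 0, 0]],
  [20, [0, 0, 7], [0, 0, 0]],
  [20, [0, 0, 0], [0, 0, 0]],
])

```text
clock: 17.02
eef_pos: [429.9, 196.9, 19.2]
tcp_rot: [-3.141, -0.0, 0.033]
contact_force: [-0.3, 0.1, -0.4]
opening: 0.387
```

>>> servo_tool([
  [60, [0, 0, 0], [0, 0, 0]],
  [60, [0, 0, 0], [0, 0, 0]],
  [60, [0, 0, 0], [0, 0, 0]],
  [60, [0, 0, 0], [0, 0, 0]],
  [60, [0, 0, -20], [0, 0, 0]],
  [60, [0, 0, -40], [0, 0, 0]],
  [80, [0, 0, -50], [0, 0, 0]],
  [85, [0, 0, -50], [0, 0, 0]],
])

```text
clock: 18.02
eef_pos: [429.3, 196.7, 180.4]
tcp_rot: [3.141, 0.0, 0.033]
contact_force: [0.4, 0.6, 0.0]
opening: 0.995
```

Run:
```python
from h import *
plan(562,268,180,-50)
```

```text
t=18.0 at [429.3 196.7 180.4] yaw 1.9 shift [135.1 -66.8   0.3] n40=3.8 turn 51.9 (or -308.1); q6 after 165 (+-360k, lim 173), tilt [180.   0.]
```

>>> servo_tool([
  [85, [34, -17, 0], [0, 0, 0]],
  [85, [34, -17, 0], [0, 0, 0]],
  [85, [34, -17, 0], [0, 0, 0]],
  [85, [33, -16, 0], [0, 0, 0]],
  [85, [0, 0, 0], [0, 0, 10.4]],
  [85, [0, 0, 0], [0, 0, 10.4]],
  [85, [0, 0, 0], [0, 0, 10.4]],
  [85, [0, 0, 0], [0, 0, 10.4]],
])

```text
clock: 19.02
eef_pos: [562.1, 268.2, 178.7]
tcp_rot: [3.141, 0.0, -0.699]
contact_force: [0.1, -1.0, 0.6]
opening: 0.994
```

>>> servo_tool([
  [85, [0, 0, 0], [0, 0, 10.4]],
  [85, [0, 0, 0], [0, 0, 0]],
])

```text
clock: 19.27
eef_pos: [562.1, 268.2, 178.7]
tcp_rot: [3.141, 0.0, -0.873]
contact_force: [0.2, 1.1, -0.5]
opening: 0.993
```

Run:
```python
from h import *
cal=get_calibration("wrist"); im=grab_frame("wrist"); cv2.imwrite("pics/w3.png",im)
for d in trace("wrist","vent_grip")[:2]:
    m=d["mask"]; v,u=np.nonzero(m); c,sz,a=maskquad(cal,m,102); print(round(d["conf"],2),np.round(c,1),np.round(sz,1),pix2w(cal,u.mean(),v.mean(),102).round(1),u.mean(),v.mean())
for d in boxes_of("wrist","vent_grip")[:2]: print(round(d["conf"],2),cam2w("wrist",d["centre"],cal).round(1))
plan(562,268,72,-50)
```

```text
0.59 [565.6 269.5] [51.4 53.2] [565.9 268.7 102. ] 276.40342985662073 220.2988473432668
0.92 [566.9 268.3 100. ]
t=19.4 at [562.2 268.3 178.8] yaw -49.9 shift [1.000e-01 3.000e-01 1.068e+02] n40=2.7 turn 0.1 (or -359.9); q6 after 165 (+-360k, lim 173), tilt [180.   0.]
```

View pics/w3.png

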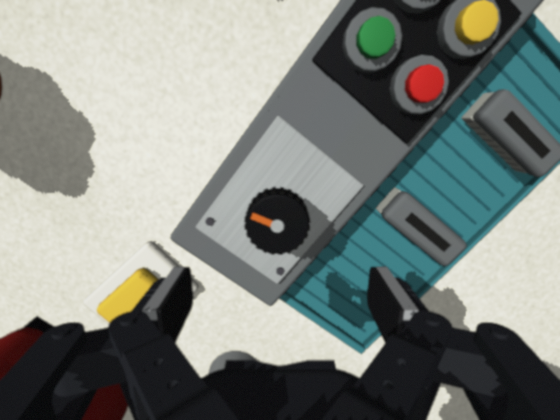

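Wrist view: knob at (277,220) with the orange line, and both brushes lie in the tray at (425,227) and (520,132). Descending on the knob.

>>> servo_tool([
  [85, [1.1, -2.1, 35], [0, 0, 0]],
  [85, [0, 0, 35], [0, 0, 0]],
  [85, [0, 0, 25], [0, 0, 0]],
  [85, [0, 0, 13], [0, 0, 0]],
  [85, [0, 0, 0], [0, 0, 0]],
])

```text
clock: 20.05
eef_pos: [564.2, 268.6, 70.3]
tcp_rot: [3.14, 0.0, -0.873]
contact_force: [0.7, 0.4, 0.2]
opening: 0.992
```

>>> servo_tool([
  [40, [0, 0, 0], [0, 0, 0]],
  [40, [0, 0, 0], [0, 0, 0]],
  [40, [0, 0, 0], [0, 0, 0]],
  [40, [0, 0, 0], [0, 0, 0]],
  [40, [0, 0, 0], [0, 0, 0]],
  [40, [0, 0, 0], [0, 0, 0]],
], force=40)

```text
clock: 20.8
eef_pos: [564.8, 268.7, 72.3]
tcp_rot: [-3.141, -0.0, -0.874]
contact_force: [-2.8, -2.6, 7.9]
opening: 0.574
```

Run:
```python
from h import *
s=sense(); print({k:np.round(s[k],2) for k in s})
```

```text
{'clock': np.float64(20.8), 'qpos': array([ 0.44,  0.54,  1.75, -0.  ,  0.86,  2.89]), 'qvel': array([-0.,  0.,  0., -0., -0., -0.]), 'joint_efforts': array([  0.52, -61.6 , -26.79,   0.11,  -1.22,  -0.08]), 'eef_pos': array([564.78, 268.73,  72.32]), 'tcp_rot': array([-3.14, -0.  , -0.87]), 'contact_force': array([-2.84, -2.58,  7.93]), 'wrist_torque': array([-0.36,  0.54, -0.1 ]), 'opening': np.float64(0.57)}
```

>>> servo_tool([
  [40, [0, 0, -1.22], [0, 0, -10]],
  [40, [0, 0, -1.22], [0, 0, -10]],
  [40, [0, 0, -1.22], [0, 0, -10]],
  [40, [0, 0, -1.22], [0, 0, -10]],
  [40, [0, 0, -1.22], [0, 0, -10]],
  [40, [0, 0, -1.22], [0, 0, -10]],
  [40, [0, 0, -1.22], [0, 0, -10]],
  [40, [0, 0, -1.22], [0, 0, -10]],
])

```text
clock: 21.8
eef_pos: [565.5, 272.3, 82.3]
tcp_rot: [-3.138, -0.005, 0.527]
contact_force: [-3.6, 16.8, 0.6]
opening: 0.576
```

```bash
cat > st.py <<'E'
from h import *
s=sense(); print({k:np.round(s[k],2) for k in ("clock","qpos","eef_pos","contact_force","wrist_torque","opening")})
E
python3 st.py
```

```text
{'clock': np.float64(21.8), 'qpos': array([0.44, 0.52, 1.74, 0.01, 0.87, 1.48]), 'eef_pos': array([565.53, 272.28,  82.29]), 'contact_force': array([-3.59, 16.82,  0.62]), 'wrist_torque': array([ 2.64,  0.55, -0.11]), 'opening': np.float64(0.58)}
```

Knob is turning. There's a side load because the grip is about 3 mm off-centre. Regripping centred.

>>> servo_tool([
  [80, [0, 0, 0], [0, 0, 0]],
  [80, [0, 0, 0], [0, 0, 0]],
  [80, [-0.2, -2.6, 0], [0, 0, 0]],
  [40, [0, 0, 0], [0, 0, 0]],
  [40, [0, 0, 0], [0, 0, 0]],
  [40, [0, 0, 0], [0, 0, 0]],
  [40, [0, 0, 0], [0, 0, 0]],
  [40, [0, 0, 0], [0, 0, 0]],
])

```text
clock: 22.8
eef_pos: [563.0, 271.1, 80.8]
tcp_rot: [-3.141, 0.0, 0.522]
contact_force: [-3.5, 1.2, 5.3]
opening: 0.576
```

>>> servo_tool([
  [40, [0, 0, -1.22], [0, 0, -10]],
  [40, [0, 0, -1.22], [0, 0, -10]],
  [40, [0, 0, -1.22], [0, 0, -10]],
  [40, [0, 0, -1.22], [0, 0, -10]],
  [40, [0, 0, -1.22], [0, 0, -10]],
  [40, [0, 0, -1.22], [0, 0, -10]],
])

```text
clock: 23.55
eef_pos: [562.8, 271.2, 88.2]
tcp_rot: [-3.141, -0.0, 1.575]
contact_force: [-4.2, 2.1, 5.8]
opening: 0.575
```

```bash
python3 st.py
```

```text
{'clock': np.float64(23.55), 'qpos': array([0.45, 0.51, 1.74, 0.  , 0.89, 0.44]), 'eef_pos': array([562.81, 271.2 ,  88.2 ]), 'contact_force': array([-4.24,  2.07,  5.79]), 'wrist_torque': array([ 0.32,  0.73, -0.16]), 'opening': np.float64(0.57)}
```

>>> servo_tool([
  [40, [0, 0, -1.22], [0, 0, -10]],
  [40, [0, 0, -1.22], [0, 0, -10]],
  [40, [0, 0, -1.22], [0, 0, -10]],
  [40, [0, 0, -1.22], [0, 0, -10]],
  [40, [0, 0, -1.22], [0, 0, -10]],
  [40, [0, 0, -1.22], [0, 0, -10]],
  [40, [0, 0, -1.22], [0, 0, -10]],
  [40, [0, 0, -1.22], [0, 0, -10]],
])

```text
clock: 24.55
eef_pos: [562.6, 271.0, 97.9]
tcp_rot: [-3.141, -0.001, 2.971]
contact_force: [-4.4, 1.4, 6.9]
opening: 0.574
```

>>> servo_tool([
  [40, [0, 0, -1.22], [0, 0, -10]],
  [40, [0, 0, -1.22], [0, 0, -10]],
  [40, [0, 0, -1.22], [0, 0, -10]],
  [40, [0, 0, -1.22], [0, 0, -10]],
  [40, [0, 0, -1.22], [0, 0, -10]],
  [40, [0, 0, -1.22], [0, 0, -10]],
])

```text
clock: 25.3
eef_pos: [562.7, 270.9, 105.3]
tcp_rot: [3.141, -0.001, -2.265]
contact_force: [-4.3, 0.9, 6.2]
opening: 0.57
```

```bash
python3 st.py
```

```text
{'clock': np.float64(25.3), 'qpos': array([ 0.45,  0.49,  1.73,  0.  ,  0.92, -2.  ]), 'eef_pos': array([562.68, 270.87, 105.28]), 'contact_force': array([-4.29,  0.89,  6.22]), 'wrist_torque': array([ 0.04,  0.72, -0.15]), 'opening': np.float64(0.57)}
```

>>> servo_tool([
  [40, [0, 0, -1.22], [0, 0, -10]],
  [40, [0, 0, -1.22], [0, 0, -10]],
])

```text
clock: 25.55
eef_pos: [562.8, 270.8, 107.7]
tcp_rot: [3.141, -0.0, -1.916]
contact_force: [-4.2, -0.4, 6.2]
opening: 0.571
```

```bash
python3 st.py
```

```text
{'clock': np.float64(25.55), 'qpos': array([ 0.45,  0.49,  1.73,  0.  ,  0.92, -2.35]), 'eef_pos': array([562.76, 270.85, 107.74]), 'contact_force': array([-4.21, -0.38,  6.25]), 'wrist_torque': array([ 0.04,  0.63, -0.15]), 'opening': np.float64(0.57)}
```

>>> servo_tool([
  [40, [0, 0, -0.9], [0, 0, -8]],
])

```text
clock: 25.68
eef_pos: [562.8, 270.8, 108.7]
tcp_rot: [3.141, -0.0, -1.777]
contact_force: [-4.9, -0.1, 7.0]
opening: 0.575
```

```bash
python3 st.py
```

```text
{'clock': np.float64(25.68), 'qpos': array([ 0.45,  0.49,  1.73,  0.  ,  0.92, -2.49]), 'eef_pos': array([562.78, 270.85, 108.69]), 'contact_force': array([-4.88, -0.09,  7.04]), 'wrist_torque': array([ 0.07,  0.69, -0.19]), 'opening': np.float64(0.57)}
```

>>> servo_tool([
  [40, [0, 0, -0.9], [0, 0, -8]],
])

```text
clock: 25.8
eef_pos: [562.8, 270.8, 109.6]
tcp_rot: [3.141, -0.0, -1.638]
contact_force: [-4.9, 0.7, 7.9]
opening: 0.574
```

```bash
python3 st.py
```

```text
{'clock': np.float64(25.8), 'qpos': array([ 0.45,  0.49,  1.73,  0.  ,  0.93, -2.63]), 'eef_pos': array([562.81, 270.84, 109.63]), 'contact_force': array([-4.89,  0.68,  7.93]), 'wrist_torque': array([ 0.02,  0.73, -0.13]), 'opening': np.float64(0.57)}
```

>>> servo_tool([
  [40, [0, 0, -0.6], [0, 0, -5]],
  [40, [0, 0, -0.6], [0, 0, -5]],
])

```text
clock: 26.05
eef_pos: [562.8, 271.0, 110.1]
tcp_rot: [3.141, 0.001, -1.467]
contact_force: [-0.5, 2.0, -2.5]
opening: 0.568
```

```bash
python3 st.py
```

```text
{'clock': np.float64(26.05), 'qpos': array([ 0.45,  0.48,  1.73,  0.  ,  0.93, -2.8 ]), 'eef_pos': array([562.76, 270.98, 110.13]), 'contact_force': array([-0.54,  1.96, -2.48]), 'wrist_torque': array([ 0.32,  0.16, -1.27]), 'opening': np.float64(0.57)}
```

>>> servo_tool([
  [40, [0, 0, -0.5], [0, 0, -4]],
  [40, [0, 0, -0.5], [0, 0, -4]],
])

```text
clock: 26.3
eef_pos: [562.8, 270.6, 110.5]
tcp_rot: [3.141, 0.0, -1.328]
contact_force: [0.5, 3.9, -7.5]
opening: 0.571
```

```bash
python3 st.py
```

```text
{'clock': np.float64(26.3), 'qpos': array([ 0.45,  0.48,  1.73,  0.  ,  0.93, -2.94]), 'eef_pos': array([562.84, 270.59, 110.46]), 'contact_force': array([ 0.53,  3.92, -7.52]), 'wrist_torque': array([ 0.23, -0.11, -1.28]), 'opening': np.float64(0.57)}
```

Torque jumped from 0.15 to 1.27 N m at about 326–334° total, so the hard stop is reached. Releasing and going up.

>>> servo_tool([
  [85, [0, 0, 0], [0, 0, 0]],
  [85, [0, 0, 0], [0, 0, 0]],
  [85, [0, 0, 0], [0, 0, 0]],
  [85, [0, 0, 0], [0, 0, 0]],
  [85, [0, 0, -20], [0, 0, 0]],
  [85, [0, 0, -40], [0, 0, 0]],
  [85, [0, 0, -40], [0, 0, 0]],
  [85, [0, 0, 0], [0, 0, 10.2]],
])

```text
clock: 27.3
eef_pos: [565.4, 272.0, 217.0]
tcp_rot: [-3.134, 0.003, -1.509]
contact_force: [0.4, -0.2, -1.7]
opening: 0.996
```

>>> servo_tool([
  [0, [0, 0, 0], [0, 0, 10.2]],
  [0, [0, 0, 0], [0, 0, 10.2]],
  [0, [0, 0, 0], [0, 0, 10.2]],
  [0, [0, 0, 0], [0, 0, 10.2]],
  [0, [0, 0, 0], [0, 0, 10.2]],
  [0, [0, 0, 0], [0, 0, 10.2]],
  [0, [0, 0, 0], [0, 0, 10.2]],
  [0, [0, 0, 0], [0, 0, 10.2]],
])

```text
clock: 28.3
eef_pos: [563.4, 271.1, 213.1]
tcp_rot: [3.141, 0.001, -2.936]
contact_force: [-0.2, 0.4, -0.1]
opening: 0.0
```

>>> servo_tool([
  [0, [0, 0, 0], [0, 0, 10.2]],
  [0, [0, -40, 0], [0, 0, 0]],
  [0, [0, -40, 0], [0, 0, 0]],
  [0, [0, -40, 0], [0, 0, 0]],
  [0, [0, -40, 0], [0, 0, 0]],
  [0, [0, -16, 0], [0, 0, 0]],
  [0, [0, 0, 0], [0, 0, 0]],
])

```text
clock: 29.18
eef_pos: [569.4, 94.7, 212.4]
tcp_rot: [3.141, 0.001, -3.11]
contact_force: [-0.4, -0.4, 0.4]
opening: -0.002
```

```bash
python3 st.py
python3 - <<'E'
from h import *
cal=get_calibration("wrist"); im=grab_frame("wrist"); cv2.imwrite("pics/w4.png",im)
hsv=cv2.cvtColor(im,cv2.COLOR_BGR2HSV)
for k,(lo,hi) in {"yellow":(20,32),"green":(50,75),"blue":(105,122),"red":(0,6)}.items():
    m=((hsv[...,0]>=lo)&(hsv[...,0]<=hi)&(hsv[...,1]>150)&(hsv[...,2]>60)).astype(np.uint8)
    n,l,st,c=cv2.connectedComponentsWithStats(m)
    for i in np.argsort(-st[1:,4])[:2]+1: print(k,st[i,4],c[i].round(),pix2w(cal,*c[i],75).round(1))
for k in ["yellow","blue","green","red"]:
    for d in boxes_of("wrist",f"key_{k}_top")[:2]: print(k,round(d["conf"],2),cam2w("wrist",d["centre"],cal).round(1))
grab_frame("top");cal=get_calibration("top")
for d in trace("top","vent_grip")[:1]: 
  m=d["mask"]; v,u=np.nonzero(m);print("vent",pix2w(cal,u.mean(),v.mean(),140).round(1))
for d in boxes_of("top","vent_grip")[:2]: print(d["conf"],cam2w("top",d["centre"],cal).round())
E
```

```text
{'clock': np.float64(29.18), 'qpos': array([ 0.16,  0.3 ,  1.76,  0.  ,  1.09, -1.44]), 'eef_pos': array([569.36,  94.67, 212.42]), 'contact_force': array([-0.44, -0.35,  0.37]), 'wrist_torque': array([ 0.03, -0.03, -0.03]), 'opening': np.float64(-0.0)}
yellow 620 [248. 173.] [542.7  64.3  75. ]
yellow 90 [557. 239.] [599.1 375.1  75. ]
green 384 [304. 223.] [589.5 119.2  75. ]
blue 545 [249. 225.] [593.2  66.1  75. ]
red 631 [304. 173.] [541.  117.1  75. ]
yellow 0.93 [541.8  61.6  76.9]
blue 0.92 [593.6  67.9  71. ]
green 0.83 [588.8 120.   74.1]
red 0.69 [541.3 117.4  76.1]
vent [586.8 411.7 140. ]
```

View pics/w4.png

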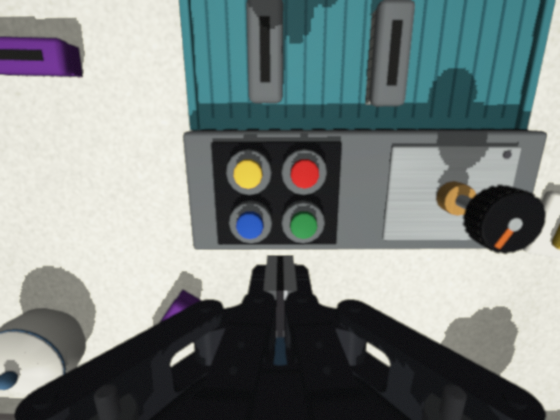

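Wrist view: knob raised at (505,218) with the brass boss showing. Keys: yellow (248,173), red (304,173), blue (249,225), green (304,223). Pressing yellow first.

>>> servo_tool([
  [0, [27.8, -29.9, 30], [0, 0, 0]],
  [0, [0, 0, 40], [0, 0, 0]],
  [0, [0, 0, 40], [0, 0, 0]],
  [0, [0, 0, 15], [0, 0, 0]],
  [0, [0, 0, 10], [0, 0, 0]],
  [0, [0, 0, 5], [0, 0, 0]],
  [0, [0, 0, 0], [0, 0, 0]],
])

```text
clock: 30.45
eef_pos: [542.8, 64.4, 72.2]
tcp_rot: [3.141, 0.001, -3.108]
contact_force: [-1.5, 0.2, 1.6]
opening: -0.002
```

```bash
python3 st.py
```

```text
{'clock': np.float64(30.45), 'qpos': array([ 0.12,  0.44,  1.93,  0.  ,  0.78, -1.49]), 'eef_pos': array([542.76,  64.43,  72.17]), 'contact_force': array([-1.47,  0.19,  1.58]), 'wrist_torque': array([ 0.09,  0.14, -0.05]), 'opening': np.float64(-0.0)}
```

Contact is just starting. Pressing in small steps until the force shows bottoming.

>>> servo_tool([
  [0, [0, 0, 3], [0, 0, 0]],
  [0, [0, 0, 3], [0, 0, 0]],
  [0, [0, 0, 2], [0, 0, 0]],
  [0, [0, 0, 0], [0, 0, 0]],
])

```text
clock: 30.95
eef_pos: [543.1, 64.4, 66.5]
tcp_rot: [3.141, 0.002, -3.108]
contact_force: [-10.3, 0.9, 36.8]
opening: -0.004
```

```bash
python3 st.py
```

```text
{'clock': np.float64(30.95), 'qpos': array([ 0.12,  0.45,  1.93,  0.  ,  0.76, -1.49]), 'eef_pos': array([543.08,  64.43,  66.48]), 'contact_force': array([-10.33,   0.91,  36.82]), 'wrist_torque': array([-0.03,  1.84,  0.03]), 'opening': np.float64(-0.0)}
```

>>> servo_tool([
  [0, [0, 0, 2], [0, 0, 0]],
  [0, [0, 0, 0], [0, 0, 0]],
])

```text
clock: 31.2
eef_pos: [543.2, 64.4, 66.1]
tcp_rot: [3.141, 0.002, -3.108]
contact_force: [-17.6, -0.2, 58.1]
opening: 0.0
```

Yellow bottomed at z = 66.5 with force well over 5 N. Next, blue, more gently.

>>> servo_tool([
  [0, [0, 0, -40], [0, 0, 0]],
  [0, [-25, 0, 0], [0, 0, 0]],
  [0, [-25.7, 0, 0], [0, 0, 0]],
  [0, [0, 0, 20], [0, 0, 0]],
  [0, [0, 0, 10], [0, 0, 0]],
  [0, [0, 0, 3], [0, 0, 0]],
  [0, [0, 0, 2], [0, 0, 0]],
  [0, [0, 0, 0], [0, 0, 0]],
])

```text
clock: 32.2
eef_pos: [592.5, 65.8, 67.1]
tcp_rot: [-3.141, -0.0, -3.108]
contact_force: [-2.5, -0.8, 4.7]
opening: -0.001
```

```bash
python3 st.py
```

```text
{'clock': np.float64(32.2), 'qpos': array([ 0.11,  0.51,  1.82, -0.  ,  0.82, -1.5 ]), 'eef_pos': array([592.55,  65.8 ,  67.15]), 'contact_force': array([-2.5 , -0.8 ,  4.74]), 'wrist_torque': array([-0.22,  0.38,  0.06]), 'opening': np.float64(-0.0)}
```

>>> servo_tool([
  [0, [0, 0, 1], [0, 0, 0]],
  [0, [0, 0, 1], [0, 0, 0]],
  [0, [0, 0, 0], [0, 0, 0]],
])

```text
clock: 32.58
eef_pos: [592.6, 65.9, 66.8]
tcp_rot: [-3.141, -0.0, -3.108]
contact_force: [-8.0, -2.2, 23.2]
opening: 0.003
```

```bash
python3 st.py
```

```text
{'clock': np.float64(32.58), 'qpos': array([ 0.11,  0.51,  1.82, -0.  ,  0.82, -1.5 ]), 'eef_pos': array([592.62,  65.86,  66.76]), 'contact_force': array([-7.97, -2.17, 23.24]), 'wrist_torque': array([-0.3 ,  1.51, -0.  ]), 'opening': np.float64(0.0)}
```

>>> servo_tool([
  [0, [0, 0, -40], [0, 0, 0]],
  [0, [-1, 27, 0], [0, 0, 0]],
  [0, [0, 26.6, 0], [0, 0, 0]],
  [0, [0, 0, 20], [0, 0, 0]],
  [0, [0, 0, 12], [0, 0, 0]],
  [0, [0, 0, 4], [0, 0, 0]],
  [0, [0, 0, 3], [0, 0, 0]],
  [0, [0, 0, 0], [0, 0, 0]],
])

```text
clock: 33.58
eef_pos: [591.7, 119.4, 66.9]
tcp_rot: [3.141, -0.001, -3.109]
contact_force: [-6.5, 1.3, 14.7]
opening: 0.001
```

```bash
python3 st.py
```

```text
{'clock': np.float64(33.58), 'qpos': array([ 0.2 ,  0.52,  1.8 ,  0.  ,  0.83, -1.41]), 'eef_pos': array([591.74, 119.44,  66.92]), 'contact_force': array([-6.53,  1.28, 14.67]), 'wrist_torque': array([ 0.21,  1.2 , -0.03]), 'opening': np.float64(0.0)}
```

>>> servo_tool([
  [0, [0, 0, 1], [0, 0, 0]],
  [0, [0, 0, 0], [0, 0, 0]],
  [0, [0, 0, -40], [0, 0, 0]],
  [0, [0, 0, -50], [0, 0, 0]],
  [0, [0, 0, -50], [0, 0, 0]],
  [0, [0, -50, 0], [0, 0, 0]],
  [0, [0, -50, 0], [0, 0, 0]],
  [0, [0, -50, 0], [0, 0, 0]],
])

```text
clock: 34.58
eef_pos: [597.2, -32.2, 205.2]
tcp_rot: [-3.141, 0.001, -3.108]
contact_force: [1.1, -0.3, -1.5]
opening: 0.002
```

>>> servo_tool([
  [0, [0, -50, 0], [0, 0, 0]],
  [0, [0, -50, 0], [0, 0, 0]],
  [0, [0, -50, 0], [0, 0, 0]],
  [0, [0, -50, 0], [0, 0, 0]],
  [0, [0, 0, 0], [0, 0, 0]],
])

```text
clock: 35.2
eef_pos: [603.5, -234.1, 204.7]
tcp_rot: [-3.14, 0.001, -3.112]
contact_force: [0.3, -0.4, -0.7]
opening: 0.001
```

```bash
python3 st.py
python3 - <<'E'
from h import *
im=grab_frame("top"); cv2.imwrite("pics/t5.png",cv2.resize(im[90:340,60:480],(800,476),interpolation=cv2.INTER_CUBIC)); cal=get_calibration("top")
for d in trace("top","brush1"):
    c,sz,a=maskquad(cal,d["mask"],42); print(round(d["conf"],2),np.round(c),np.round(sz),round(a))
for t in ["vent_grip","dispenser","sugar_bowl","coaster","whisk","tumbler","soap_dish"]:
    for d in boxes_of("top",t)[:1]: print(t,round(d["conf"],2),cam2w("top",d["centre"],cal).round())
E
```

```text
{'clock': np.float64(35.2), 'qpos': array([-0.37,  0.41,  1.61, -0.  ,  1.12, -1.97]), 'eef_pos': array([ 603.47, -234.06,  204.67]), 'contact_force': array([ 0.27, -0.36, -0.72]), 'wrist_torque': array([ 0.06, -0.01, -0.02]), 'opening': np.float64(0.0)}
0.94 [431.  76.] [91. 33.] 2
0.91 [431. 197.] [86. 36.] 2
0.82 [749. -40.] [38. 94.] 56
0.74 [ 439. -163.] [33. 87.] 1
0.72 [546.  65.] [26. 26.] 1
vent_grip 0.72 [560. 270. 141.]
dispenser 0.87 [446. 477. 129.]
sugar_bowl 0.6 [ 771. -201.   73.]
tumbler 0.91 [797. 103.  59.]
soap_dish 0.96 [607. 460.  11.]
```

View pics/t5.png

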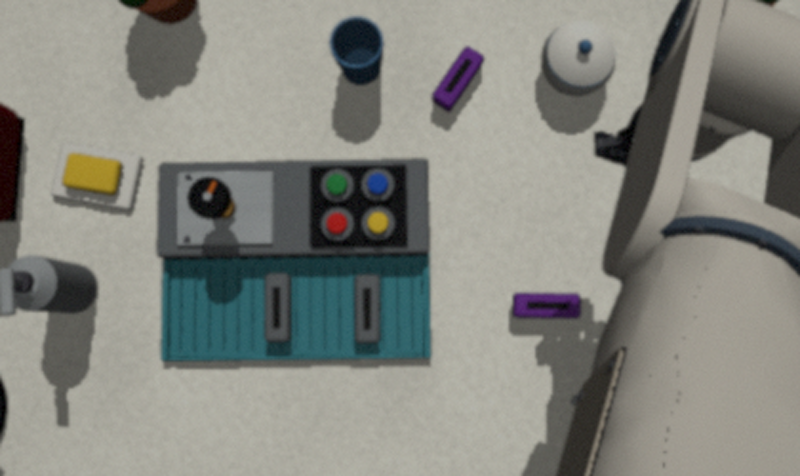

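Final picture: both grey brushes lie flat in the tray at crop (277,307) and (367,307). The knob line is at about −26°, which matches 5.8 rad. The bystanders in view haven't moved.

```bash
python3 -c "
from rig import *
print(sign_off())"
```

```text
the job is handed in; nothing more can be done
None
```

The job is done and handed in, at about 35 s on the robot's clock.

- **Brushes:** The two grey brushes on the sill now lie flat in the teal tray at (431, 76) and (431, 197), about 120 mm apart and inside the rim. I left the three purple look-alikes alone.
- **Vent:** I unscrewed the knob counter-clockwise, following it up. The wrist torque jumped from about 0.15 to 1.27 N m at the hard stop. The knob top then measured about 141 mm (142 expected), and the orange line sits where 5.8 rad should put it.
- **Keys:** I pressed yellow, then blue, then green, each until it bottomed out at z of about 66.5 to 67 mm. The red key was not touched.

**What did not go cleanly:**
- The first grip on the knob was about 3 mm off-centre and gave a 17 N side load, so I released and regripped it centred.
- The yellow press reached 58 N at the fingertips, more than it needed. That is under the 120 N wrist limit, but above the 40 N limit set for the arm and gripper body. I took that limit not to apply to the fingertips.

**Last check:** the dispenser, sugar bowl, tumbler and soap dish measured within the networks' error of where they started. The arm hid the coaster and whisk in the final picture, so I could not confirm them, though I never worked close to either.

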